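# Fit the guide rod of a linear slide

### The job

Pull the drawer of the small parts unit wide open, take out the guide rod and thread it, tip first, through the two bearing blocks of the slide base: in at the block on the side nearer the drawer unit, then on through the other. Push it until its tip stands about 15 mm or more out of the far block, and finish there still holding the rod by its grip, so that a colleague can tighten the set screws. Leave the other things on the desk alone.

Things in the scene. Friction and masses are not known exactly. Their poses are not given: they have to be found in the camera images.
- drawer (a joint): opening of the drawer in m: 0 shut, 0.15 fully out; it slides out of the grey drawer unit (210 x 210 x 75 mm, fixed, on the desk to the left) towards the robot, needs about 3 N and stays where it is left. The drawer's side walls reach 50 mm above the desk
- drawer_handle (a point): middle of the drawer's horizontal steel bar handle, on the bar's axis, 48 mm above the desk; the bar is 10 mm thick and 90 mm long along the point's y, 40 mm in front of the white drawer front (the front is 71 mm high); the drawer opens along the point's -x. The point moves with the drawer
- guide_rod: guide rod, 80 g: steel shaft 10 mm thick, 125 mm long, and at one end a flat-sided aluminium grip 34 (y) x 14 (x) x 24 mm (z). Origin: centre of the grip; the shaft runs along -y through it. At the start it lies level in the closed drawer, parallel to the drawer front and 75 mm behind it, grip to the robot's left, 46 mm left of the drawer's middle line, its centre 47 mm above the desk
- rod_tip (a point): end point of the rod's tip (tapered over 4 mm to 5 mm across), on the shaft's axis, 142 mm from the guide rod's origin; axes as the guide rod. In the drawer the grip sits on a 10 mm wide rest (top 35 mm above the desk, free space beside it); the shaft lies in two open-topped black notches, 42 and 115 mm from the grip centre, with lips up to 51 mm above the desk: lift it straight up
- near_bore (a point): centre (half-way through) of the bore of the first bearing block, the one nearer the drawer unit, 38 mm above the desk. The bore is 14 mm in diameter, along the point's y, with a 3 mm chamfer on the +y side; the rod enters from +y and travels along -y
- far_bore (a point): centre (half-way through) of the bore of the second bearing block, 62 mm from near_bore along -y; same block, bore, height and axes; its far face lies 8 mm beyond this point along -y
- amber_vial: bystander: brown vial with white cap, 22 mm across, 55 mm high; origin under its centre
- jar: bystander: white capped jar, 34 mm across, 56 mm high; origin under its centre
- dish: bystander: clear flat dish, 55 mm across, 14 mm high; origin under its centre
- cuvettes: bystander: black block with slots, 34 x 80 x 27 mm; origin under its centre
- slide_base: the aluminium slide base, fixed to the desk: a plate 84 x 120 x 10 mm with two upright bearing blocks, each 50 mm wide (x), 16 mm thick (y), their tops 66 mm above the desk; bores in line along y, with a thin brass rim round each. Origin: centre of its underside; +y points to the rod's entry side
Not all that is in view belongs to the job. Of the things that look like the slide_base, take the one that is farthest to the robot's right at the start.

How it is judged:
By the outcome, as a careful person would: the job done as asked, in the order asked, and still so for the second after the job is handed in, while the arm keeps its last pose, push and grip.
It also fails if it takes over 58 s, if anything falls off the work surface, if the arm or the gripper's body presses on something with over 40 N, if the wrist force passes 120 N, or if a joint passes its speed limit or range.

### The arm

A 6-joint arm with a two-finger parallel gripper is mounted at the origin on a cart in front of the work surface, level with it; the furniture and walls round the work are solid. World frame = base frame: x ahead of the robot, y to its left, z up, the work surface at z = 0. Lengths are in m, angles in rad, forces in N, time in s.
With the tool pointing down it reaches from about 0.275 to 0.825 m from the base axis. Payload 4.9 kg.
Tool frame: the origin (TCP) lies on the front face of the gripper's body, between the roots of the fingers; the fingertips stand 73 mm ahead of it and the grasp point (between the pads) lies 54 mm ahead of it; z points along the fingers, y is the line along which they close (so a half turn about z gives the same grasp; the last joint's range is limited). The gripper opens to 85 mm and grips with 20 to 120 N. Pads are 22 mm wide; open, the fingers measure 114 mm over their backs; the gripper's body (76 mm by 85 mm) begins 54 mm behind the grasp point. The pads swing forward as they close: fully open they stand 13 mm farther back than shut.
Start: joints at [1.193, 0.326, -0.193, 1.052, 0, 1.437], TCP at [0.133, 0.534, 0.304] pointing down, gripper open.
Joint ranges: [-2.65, 2.65], [-0.97, 1.79], [-1.3, 1.35], [-1.93, 2.1], [-1.47, 1.37], [-3.14, 3.14]. Speed limits (rad/s): [2.57, 2.57, 3.14, 3.14, 3.14, 3.14].

### API

Orientations are given as a unit quaternion [x, y, z, w].
In Python, from bench import ctrl gives the robot as it stands. The module is installed in compiled form; this text tells all that it offers.
- The arm moves only by the shell command python3 -m creep 'ROWS' [FORCE]. ROWS is JSON, a list of rows, each an object with "angular": the turn, a rotation vector about the tool's x, y, z in rad, a list of three; "delta_pos": the shift along the tool's x, y, z in mm, a list of three; "grip": the closure, from -1 (fully open) to 1 (shut). A call has exactly 8 rows; each row is the pose to reach, as a shift and turn from the pose commanded when the call began, along the tool's axes at that moment; what a row does not reach only later rows make up. A row lasts 1/8 s, in which the tool goes at most 62.5 mm and 10.7 degrees, less where a joint would pass 70% of its speed; a pose out of reach is approached as far as the arm can. A call with a gripper value outside its range is refused whole. The fingers move at their own pace and stop on an object; FORCE is the grip in N (left out, the last holds). Time passes only in rows, so rows that repeat a pose let the fingers close, or fill a call up. It gives the time, the measured TCP pose, the force, the opening and the grip force at its end, in the units of the state.
- ctrl.observe(): the state, without advancing time (a new reading comes with each control period).
- ctrl.capture(name): name is "scene" or "top" or "wrist"; returns a dict with "img" (420x560x3 uint8, blue, green, red), "vfov" (degrees; the focal length in pixels is half the picture's height over the tangent of half this angle, whatever the lens; pixels are square), "cx", "cy" (the principal point, pixels), "k1" (the pictures are not rectified: a ray, as slopes to the right and down, at radius r is drawn at 1 + k1 r^2 times it, then the intrinsics apply), "R" (3x3) and "t" (3): a world point X has camera coordinates R X + t. Camera axes: x right, y down, z forward; pixel columns grow to the right and rows downward; lengths in m; the calibration is good to about 2 mm. A picture is of the moment at which its call begins. There is no depth.
- ctrl.hand_in(): hands the job in; it is judged then, once.
Trained networks look in the newest picture that a camera, given by its name, has taken for a name from the list of things; names that differ only in an ending like _2 or _b are one class to them, and where a whole thing is asked for, a point or a joint stands for the part that bears it (a point fixed in the world has none). Each returns a list of dicts, best first, with "p" (0 to 1); they miss things now and then, are a little off and sometimes report something else, mostly with a low value. They report only what shows in the picture. A call takes as long as a camera call. They do not tell look-alikes from the thing itself.
- ctrl.look_for(camera, label): "rect" ([centre column, centre row, width, height] in pixels, round what is visible of it).
- ctrl.mark_of(camera, label): "point" ([column, row] in pixels: a listed point, or the origin of a listed thing).
The state is a dict: "clock": time; "joint_pos": joint angles; "joint_vel": joint speeds; "effort": joint torques, N m; "position": TCP position; "ee_rot": TCP orientation; "ft_force": force on the tool from outside, world axes, zero at the start; "wrist_torque": the same for the moment, N m; "grip_width": finger opening in m; "grasp_force": force on a finger pad.
Only numpy, scipy, OpenCV 4.12 (cv2) and the standard library are available. Lean on these libraries where they do the work, as an engineer would, in place of code of your own. Each camera call takes 0.05 s, during which the arm holds its last target. There are 200 camera calls.

## Working session

There is one attempt and no reset: what is moved stays moved. The work goes in short steps, Python scripts to look and compute and a shell command to move; the robot and the scene stay as the last step left them, time stands still between calls to the robot, and variables do not carry over. Pictures are saved under pics/ and viewed, at most 10 in all, crops included, and the job is handed in when it is done.

```bash
mkdir -p pics; cat > h.py <<'E'
import numpy as np, cv2
from bench import ctrl
from scipy.spatial.transform import Rotation as Ro
def ray(c,p):
    h=c['img'].shape[0]; f=h/2/np.tan(np.radians(c['vfov'])/2)
    d=np.array([(p[0]-c['cx'])/f,(p[1]-c['cy'])/f]); u=d.copy()
    for _ in range(30): u=d/(1+c['k1']*(u@u))
    R=np.array(c['R']); t=np.array(c['t'])
    return -R.T@t, R.T@np.array([u[0],u[1],1.])
def at_z(c,p,z):
    o,d=ray(c,p); return o+d*(z-o[2])/d[2]
def tri(rs):
    A=np.zeros((3,3));b=np.zeros(3)
    for o,d in rs:
        d=d/np.linalg.norm(d);P=np.eye(3)-np.outer(d,d);A+=P;b+=P@o
    X=np.linalg.solve(A,b)
    return X,[float(np.linalg.norm(np.cross(X-o,d/np.linalg.norm(d))))*1000 for o,d in rs]
def proj(c,X):
    h=c['img'].shape[0]; f=h/2/np.tan(np.radians(c['vfov'])/2)
    q=np.array(c['R'])@X+np.array(c['t']);u=q[:2]/q[2];u=u*(1+c['k1']*(u@u));return u*f+[c['cx'],c['cy']]
E
python3 - <<'E'
from h import *
np.set_printoptions(precision=4,suppress=True)
s=ctrl.observe();print(s)
for n in ['scene','top','wrist']:
    c=ctrl.capture(n);cv2.imwrite(f'pics/{n}0.png',c['img']);print(n,c['vfov'],c['k1'],ray(c,(280,210)))
    for l in ['drawer_handle','guide_rod','rod_tip','near_bore','far_bore','slide_base','drawer']:
        try:m=ctrl.mark_of(n,l)
        except Exception as e: print(l,e);continue
        print(l,[(np.round(x['point'],1),round(x['p'],2),at_z(c,x['point'],{'drawer_handle':.048,'near_bore':.038,'far_bore':.038,'slide_base':0}.get(l,.047))[:2]) for x in m])
E
```

```text
{'clock': 0.0, 'joint_pos': array([ 1.1928,  0.3269, -0.1936,  1.052 ,  0.    ,  1.4366]), 'joint_vel': array([ 0.0023, -0.0004, -0.0003,  0.0007, -0.0003, -0.0003]), 'effort': array([ -0.0008, -44.34  ,  26.2437,   0.0155,  -0.0001,   0.    ]), 'position': array([0.1326, 0.5333, 0.3031]), 'ee_rot': array([ 0.1216,  0.9926, -0.0008, -0.0002]), 'ft_force': array([ 0.0298, -0.2898, -0.3301]), 'wrist_torque': array([ 0.0084, -0.0102, -0.0116]), 'grasp_force': 0.0, 'grip_width': 0.08545315914632952}
scene 43.41865218305395 -0.19036849921852178 (array([ 0.012 , -0.5756,  1.0072]), array([ 0.4285,  0.5256, -0.735 ]))
drawer_handle [(array([216.3, 162.3]), 0.75, array([0.5537, 0.3588]))]
guide_rod []
rod_tip []
near_bore [(array([311.1, 266. ]), 0.86, array([ 0.519 , -0.0617])), (array([193.9, 270.5]), 0.79, array([0.3071, 0.1022])), (array([266.7, 223.8]), 0.66, array([0.5229, 0.1037]))]
far_bore [(array([220.6, 262.6]), 0.89, array([0.3673, 0.0809])), (array([287. , 213.8]), 0.77, array([0.582 , 0.0964])), (array([330.9, 253.8]), 0.72, array([ 0.5775, -0.0658])), (array([337.1, 196.5]), 0
[... 808 characters left out ...]
.57, array([0.5787, 0.0933]))]
slide_base [(array([304.2, 295.2]), 0.79, array([0.345 , 0.0859])), (array([300.8, 208.6]), 0.73, array([0.5578, 0.0981])), (array([391.1, 271.3]), 0.62, array([ 0.4078, -0.1266])), (array([366.7, 212.4]), 0.59, array([ 0.5518, -0.0662]))]
drawer it knows: amber_vial, cuvettes, dish, drawer_handle, far_bore, guide_rod, jar, near_bore, rod_tip, slide_base
wrist 66.59523255956135 -0.010523430507069009 (array([0.0585, 0.552 , 0.3738]), array([ 0.2911, -0.0711, -0.954 ]))
drawer_handle []
guide_rod []
rod_tip []
near_bore []
far_bore []
slide_base []
drawer it knows: amber_vial, cuvettes, dish, drawer_handle, far_bore, guide_rod, jar, near_bore, rod_tip, slide_base
```

View pics/scene0.png

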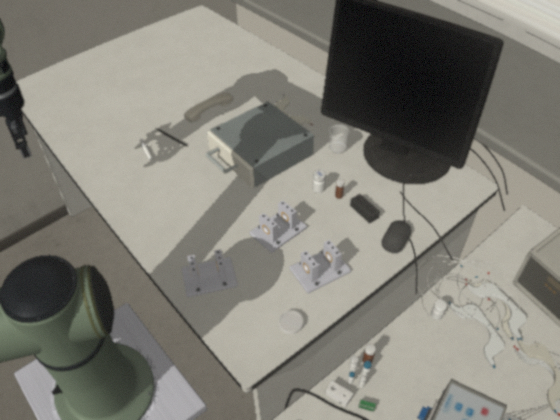

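View pics/top0.png

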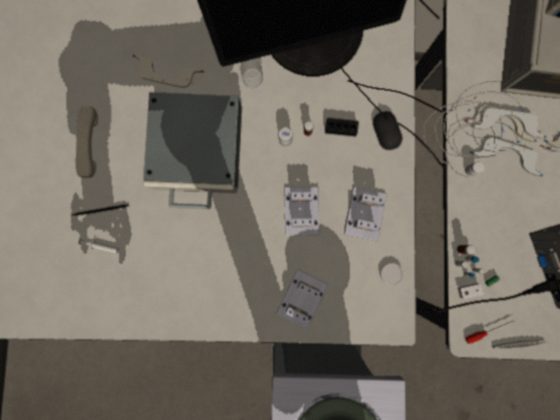

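Three plates resemble the slide base: top-view pixels (302,209), (302,298) and (366,212). The rightmost is (366,212), seen in scene at (320,271). The drawer unit is at top (192,142) with its handle at (190,205). I'll check the choice in a close crop.

```bash
python3 - <<'E'
import cv2,numpy as np
a=cv2.imread('pics/scene0.png')[225:305,240:360];b=cv2.imread('pics/top0.png')[170:250,270:390]
r=lambda i:cv2.resize(i,(600,400)[::1] if 0 else (396,264),interpolation=cv2.INTER_CUBIC)
cv2.imwrite('pics/crop1.png',np.hstack([r(a),r(b)]))
E
```

```text
(no output)
```

View pics/crop1.png

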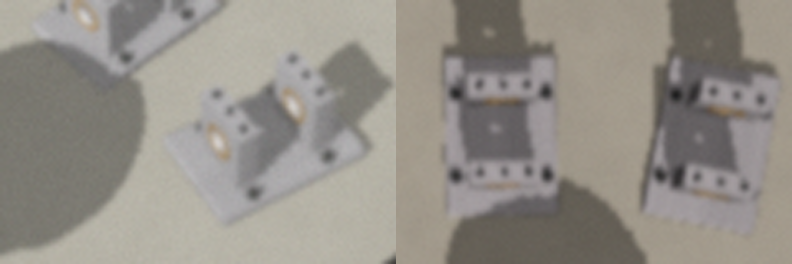

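The crop shows the rightmost base. Its two blocks carry brass-rimmed bores, with the lower-x block at top ≈(362,226) and the other at ≈(370,203), and the bore axis runs mostly along world x. This fits the description. Next I move above the handle and look from near.

```bash
python3 -m creep '[{"delta_pos":[-56,-8,7],"angular":[0,0,0.17],"grip":0.1},{"delta_pos":[-112,-16,14],"angular":[0,0,0.34],"grip":0.1},{"delta_pos":[-168,-24,21],"angular":[0,0,0.51],"grip":0.1},{"delta_pos":[-224,-32,28],"angular":[0,0,0.68],"grip":0.1},{"delta_pos":[-280,-40,35],"angular":[0,0,0.85],"grip":0.1},{"delta_pos":[-336,-48,42],"angular":[0,0,1.02],"grip":0.1},{"delta_pos":[-394,-56,48],"angular":[0,0,1.19],"grip":0.1},{"delta_pos":[-450,-65,53],"angular":[0,0,1.33],"grip":0.1}]' 40
cat > m.py <<'E'
import sys
from h import *
np.set_printoptions(precision=4,suppress=True)
s=ctrl.observe();T=Ro.from_quat(s['ee_rot']).as_matrix();print('tcp',s['position'],'tx',T[:,0],'ty',T[:,1],'f',s['ft_force'],'w',s['grip_width'],'gf',s['grasp_force'],'q6',s['joint_pos'][5],s['clock'])
c=ctrl.capture('wrist')
if sys.argv[1]!='-':cv2.imwrite(f'pics/{sys.argv[1]}.png',c['img'])
for a in sys.argv[2:]:
    l,z=a.split('@')
    for x in ctrl.mark_of('wrist',l): print(l,np.round(x['point'],1),round(x['p'],2),at_z(c,x['point'],float(z)),'ray',*ray(c,x['point']))
E
python3 m.py w1 drawer_handle@.048
```

```text
clock: 2.05
position: [0.5555, 0.3611, 0.2506]
ee_rot: [0.71, 0.704, 0.0, -0.0]
ft_force: [1.2, -0.1, 0.9]
grip_width: 0.0383
grasp_force: 0.0
tcp [0.5555 0.3611 0.2506] tx [0.008  1.     0.0002] ty [ 1.    -0.008  0.   ] f [ 1.1541 -0.1481  0.8508] w 0.03834328497058657 gf 0.0 q6 2.0438229129881025 2.05
drawer_handle [276.  194.7] 0.81 [0.5518 0.3654 0.048 ] ray [0.5555 0.437  0.3205] [-0.0134 -0.2544 -0.9681]
```

View pics/w1.png

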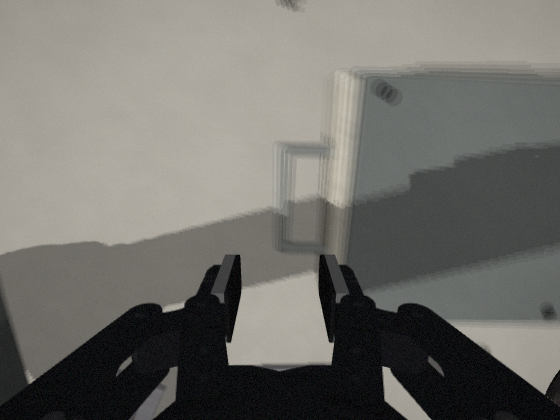

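The wrist view is slightly blurred. The handle bar runs from about (281,146) to (283,249), the unit is to its right, and the bar is nearly parallel to the tool's x. I'll go lower and measure again.

```bash
python3 -m creep '[{"delta_pos":[0,0,15],"angular":[0,0,0],"grip":0.1},{"delta_pos":[1,-1,35],"angular":[0,0,0],"grip":0.1},{"delta_pos":[2,-2,55],"angular":[0,0,0],"grip":0.1},{"delta_pos":[2,-2,70],"angular":[0,0,0],"grip":0.1},{"delta_pos":[2,-2,75],"angular":[0,0,0],"grip":0.1},{"delta_pos":[2,-2,75],"angular":[0,0,0],"grip":0.1},{"delta_pos":[2,-2,75],"angular":[0,0,0],"grip":0.1},{"delta_pos":[2,-2,75],"angular":[0,0,0],"grip":0.1}]' 40
python3 m.py w2 drawer_handle@.048
python3 - <<'E'
from h import *
r=[]
for n,k in (('scene',(216.3,162.3)),('top',(189.7,205.7))):
    c=ctrl.capture(n); r.append(ray(c,k))
print(tri(r))
E
```

```text
clock: 3.15
position: [0.5522, 0.3642, 0.1767]
ee_rot: [0.708, 0.706, 0.001, 0.0]
ft_force: [0.4, 0.2, 0.1]
grip_width: 0.0389
grasp_force: 0.0
tcp [0.5522 0.3642 0.1767] tx [0.0031 1.     0.0006] ty [ 1.     -0.0031  0.0012] f [0.3819 0.2068 0.1298] w 0.038879597594317555 gf 0.0 q6 2.0454149366618912 3.15
drawer_handle [281.7 228.7] 0.91 [0.5531 0.3646 0.048 ] ray [0.5518 0.44   0.2466] [ 0.0065 -0.3556 -0.9366]
(array([0.55582381, 0.36378139, 0.04335399]), [0.6839279294321691, 0.6839279294323218])
```

View pics/w2.png

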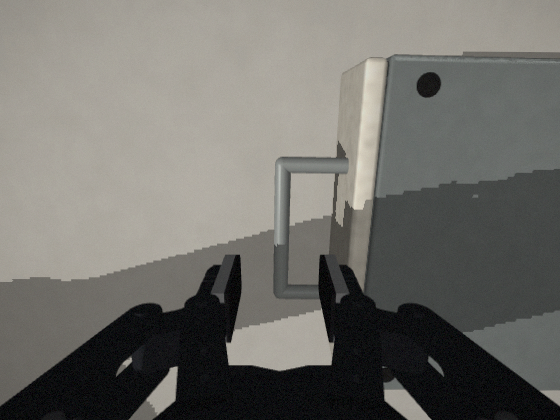

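Clear view: the bar runs from (282,163) to (281,292), centred between the fingers and parallel to the pads. I descend and grip.

```bash
python3 - <<'E'
from h import *
c=ctrl.capture('wrist')
for z,p,q in ((.048,(282,163),(281,292)),(.071,(383,57),(365,300)),):
    d=at_z(c,q,z)-at_z(c,p,z);print(d,np.degrees(np.arctan2(-d[0],d[1])))
E
python3 -m creep '[{"delta_pos":[0,0,20],"angular":[0,0,0],"grip":0.1},{"delta_pos":[0,1,40],"angular":[0,0,0],"grip":0.1},{"delta_pos":[0,1,60],"angular":[0,0,0],"grip":0.1},{"delta_pos":[0,1,74],"angular":[0,0,0],"grip":0.1},{"delta_pos":[0,1,74],"angular":[0,0,0],"grip":0.1},{"delta_pos":[0,1,74],"angular":[0,0,0],"grip":1},{"delta_pos":[0,1,74],"angular":[0,0,0],"grip":1},{"delta_pos":[0,1,74],"angular":[0,0,0],"grip":1}]' 40
```

```text
[-0.00074245 -0.0913143   0.        ] 179.53415556640348
[ 0.00165584 -0.13981222  0.        ] -179.32146157746004
clock: 4.4
position: [0.5531, 0.3642, 0.1021]
ee_rot: [0.708, 0.706, 0.0, 0.0]
ft_force: [-1.2, -0.8, 0.8]
grip_width: 0.0086
grasp_force: 38.9
```

```bash
python3 -m creep '[{"delta_pos":[0,-15,0],"angular":[0,0,0],"grip":1},{"delta_pos":[0,-38,0],"angular":[0,0,0],"grip":1},{"delta_pos":[0,-62,0],"angular":[0,0,0],"grip":1},{"delta_pos":[0,-86,0],"angular":[0,0,0],"grip":1},{"delta_pos":[0,-110,0],"angular":[0,0,0],"grip":1},{"delta_pos":[0,-132,0],"angular":[0,0,0],"grip":1},{"delta_pos":[0,-147,0],"angular":[0,0,0],"grip":1},{"delta_pos":[0,-151,0],"angular":[0,0,0],"grip":1}]'
python3 -m creep '[{"delta_pos":[0,0,0],"angular":[0,0,0],"grip":1},{"delta_pos":[0,-1,0],"angular":[0,0,0],"grip":1},{"delta_pos":[0,-1,0],"angular":[0,0,0],"grip":0.1},{"delta_pos":[0,-1,0],"angular":[0,0,0],"grip":0.1},{"delta_pos":[0,-1,0],"angular":[0,0,0],"grip":0.1},{"delta_pos":[0,-1,-20],"angular":[0,0,0],"grip":0.1},{"delta_pos":[0,-1,-60],"angular":[0,0,0],"grip":0.1},{"delta_pos":[0,0,-110],"angular":[0,0,0],"grip":0.1}]'
```

```text
clock: 5.4
position: [0.4032, 0.3669, 0.1022]
ee_rot: [0.708, 0.706, 0.003, -0.0]
ft_force: [9.9, 7.5, -13.4]
grip_width: 0.0082
grasp_force: 39.0
clock: 6.4
position: [0.4009, 0.3639, 0.2122]
ee_rot: [0.708, 0.706, -0.001, -0.0]
ft_force: [1.2, 0.3, -0.4]
grip_width: 0.0386
grasp_force: 0.0
```

```bash
python3 -m creep '[{"delta_pos":[7,19,-4],"angular":[0,0,0],"grip":0},{"delta_pos":[15,39,-8],"angular":[0,0,0],"grip":0},{"delta_pos":[25,60,-8],"angular":[0,0,0],"grip":0},{"delta_pos":[35,90,-8],"angular":[0,0,0],"grip":0},{"delta_pos":[46,117,-8],"angular":[0,0,0],"grip":0},{"delta_pos":[46,117,-8],"angular":[0,0,0],"grip":0},{"delta_pos":[46,117,-8],"angular":[0,0,0],"grip":0},{"delta_pos":[46,117,-8],"angular":[0,0,0],"grip":0}]'
python3 m.py w3 guide_rod@.047 rod_tip@.047 drawer_handle@.048
python3 - <<'E'
from h import *
for n in ('scene','top'):
    c=ctrl.capture(n)
    for l in ('drawer_handle','guide_rod','rod_tip'):
        for x in ctrl.mark_of(n,l): print(n,l,x['p'],at_z(c,x['point'],.047))
E
```

```text
clock: 7.4
position: [0.5178, 0.4099, 0.2199]
ee_rot: [0.708, 0.706, -0.001, -0.0]
ft_force: [-0.3, 0.6, -0.1]
grip_width: 0.0427
grasp_force: 0.0
tcp [0.5178 0.4099 0.2199] tx [ 0.0026  1.     -0.0005] ty [ 1.     -0.0026 -0.0009] f [-0.2921  0.5941 -0.0648] w 0.04265390049168686 gf 0.0 q6 2.1312219126619714 7.4
guide_rod [296.  207.3] 0.77 [0.5301 0.4114 0.047 ] ray [0.5175 0.4857 0.2897] [ 0.0495 -0.2929 -0.9563]
rod_tip [290.7 352.1] 0.81 [0.5271 0.2711 0.047 ] ray [0.5175 0.4857 0.2897] [ 0.0323 -0.7261 -0.821 ]
drawer_handle [142.6 262.2] 0.88 [0.4022 0.3638 0.048 ] ray [0.5175 0.4857 0.2897] [-0.4315 -0.4561 -0.9043]
scene drawer_handle 0.6 [0.39940458 0.36743302 0.047     ]
scene drawer_handle 0.39 [0.52032836 0.26968853 0.047     ]
scene guide_rod 0.49 [0.52587414 0.40233786 0.047     ]
scene rod_tip 0.62 [0.52180672 0.27528473 0.047     ]
top drawer_handle 0.58 [0.40567615 0.36459648 0.047     ]
top guide_rod 0.75 [0.5393299  0.41421362 0.047     ]
top guide_rod 0.36 [0.74489165 0.00909907 0.047     ]
top rod_tip 0.63 [0.53220443 0.28028907 0.047     ]
top rod_tip 0.17 [ 0.51436964 -0.0491991   0.047     ]
```

View pics/w3.png

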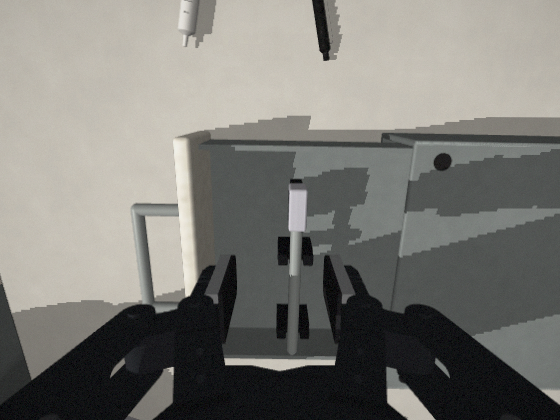

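The rod lies in the open drawer, grip at (297,206) and tip at (291,352), about 12 mm beyond the tool. I centre over it and lower for a second look.

```bash
python3 -m creep '[{"delta_pos":[0,3,5],"angular":[0,0,0],"grip":0},{"delta_pos":[1,7,20],"angular":[0,0,0],"grip":0},{"delta_pos":[1,10,35],"angular":[0,0,0],"grip":0},{"delta_pos":[1,12,48],"angular":[0,0,0],"grip":0},{"delta_pos":[1,12,50],"angular":[0,0,0],"grip":0},{"delta_pos":[1,12,50],"angular":[0,0,0],"grip":0},{"delta_pos":[1,12,50],"angular":[0,0,0],"grip":0},{"delta_pos":[1,12,50],"angular":[0,0,0],"grip":0}]'
python3 m.py w4 guide_rod@.047 rod_tip@.047 drawer_handle@.048
python3 - <<'E'
from h import *
c=ctrl.capture('wrist')
g=ctrl.mark_of('wrist','guide_rod')[0]['point']
print(tri([ray(c,g),(np.array([.5175,.4857,.2897]),np.array([.0495,-.2929,-.9563]))]))
E
```

```text
clock: 9.0
position: [0.5311, 0.4113, 0.1706]
ee_rot: [0.708, 0.706, 0.001, 0.0]
ft_force: [-0.3, -0.2, -0.1]
grip_width: 0.0428
grasp_force: 0.0
tcp [0.5311 0.4113 0.1706] tx [0.0029 1.     0.0006] ty [ 1.     -0.0029  0.001 ] f [-0.2571 -0.1639 -0.1347] w 0.04279416948766518 gf 0.0 q6 2.122910272712277 9.0
guide_rod [281.7 229.3] 0.88 [0.532  0.4133 0.047 ] ray [0.5307 0.4871 0.2405] [ 0.0063 -0.3575 -0.9361]
drawer_handle [ 96.8 291.8] 0.88 [0.4047 0.368  0.048 ] ray [0.5307 0.4871 0.2405] [-0.5749 -0.5437 -0.8779]
(array([0.53100408, 0.40995701, 0.04385628]), [0.8808282501200873, 0.8808282501203415])
```

View pics/w4.png

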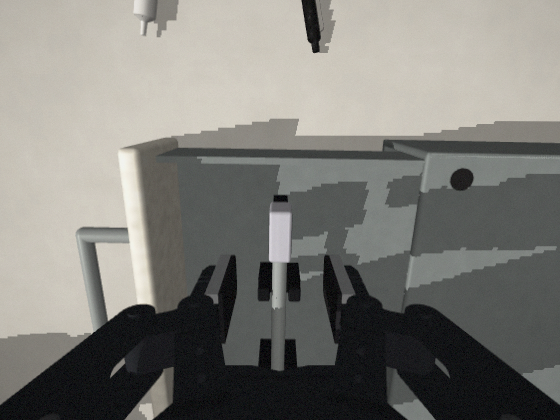

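The grip is centred between the fingers at (281,232), with the shaft running to (278,365) at about 1° yaw. Descend and grip.

```bash
python3 -m creep '[{"delta_pos":[0,0,18],"angular":[0,0,0.01],"grip":0},{"delta_pos":[1,0,36],"angular":[0,0,0.018],"grip":0},{"delta_pos":[1,0,54],"angular":[0,0,0.018],"grip":0},{"delta_pos":[1,0,68],"angular":[0,0,0.018],"grip":0},{"delta_pos":[1,0,68],"angular":[0,0,0.018],"grip":0},{"delta_pos":[1,0,68],"angular":[0,0,0.018],"grip":1},{"delta_pos":[1,0,68],"angular":[0,0,0.018],"grip":1},{"delta_pos":[1,0,68],"angular":[0,0,0.018],"grip":1}]' 70
python3 m.py - guide_rod@.047 
```

```text
clock: 10.3
position: [0.5315, 0.4125, 0.1029]
ee_rot: [0.714, 0.7, 0.001, 0.0]
ft_force: [0.1, 0.1, 1.4]
grip_width: 0.0129
grasp_force: 68.5
tcp [0.5315 0.4125 0.1029] tx [0.0209 0.9998 0.001 ] ty [ 0.9998 -0.0209  0.0015] f [0.116  0.1343 1.3741] w 0.012885428314087493 gf 68.53311896324158 q6 2.142104177868479 10.3
guide_rod [278.6 288.8] 0.56 [0.5305 0.4119 0.047 ] ray [0.5324 0.4882 0.1728] [-0.013  -0.5348 -0.881 ]
```

```bash
python3 -m creep '[{"delta_pos":[0,0,-10],"angular":[0,0,0],"grip":1},{"delta_pos":[0,0,-40],"angular":[0,0,0],"grip":1},{"delta_pos":[0,0,-80],"angular":[0,0,0],"grip":1},{"delta_pos":[0,0,-120],"angular":[0,0,0],"grip":1},{"delta_pos":[-30,5,-145],"angular":[0,0,0],"grip":1},{"delta_pos":[-85,10,-147],"angular":[0,0,0],"grip":1},{"delta_pos":[-143,15,-147],"angular":[0,0,0],"grip":1},{"delta_pos":[-200,20,-147],"angular":[0,0,0],"grip":1}]'
python3 -m creep '[{"delta_pos":[-60,2,0],"angular":[0,0,0],"grip":1},{"delta_pos":[-120,4,0],"angular":[0,0,0],"grip":1},{"delta_pos":[-180,6,0],"angular":[0,0,0],"grip":1},{"delta_pos":[-240,8,0],"angular":[0,0,0],"grip":1},{"delta_pos":[-300,8,0],"angular":[0,0,0],"grip":1},{"delta_pos":[-345,8,0],"angular":[0,0,0],"grip":1},{"delta_pos":[-353,8,0],"angular":[0,0,0],"grip":1},{"delta_pos":[-353,8,0],"angular":[0,0,0],"grip":1}]'
python3 -m creep '[{"delta_pos":[0,0,0],"angular":[0,0,0],"grip":1},{"delta_pos":[0,0,0],"angular":[0,0,0],"grip":1},{"delta_pos":[0,0,0],"angular":[0,0,0],"grip":1},{"delta_pos":[0,0,0],"angular":[0,0,0],"grip":1},{"delta_pos":[0,0,0],"angular":[0,0,0],"grip":1},{"delta_pos":[0,0,0],"angular":[0,0,0],"grip":1},{"delta_pos":[0,0,0],"angular":[0,0,0],"grip":1},{"delta_pos":[0,0,0],"angular":[0,0,0],"grip":1}]'
python3 m.py w5 near_bore@.038 far_bore@.038 slide_base@0 guide_rod@.196 rod_tip@.196
```

```text
clock: 11.4
position: [0.5463, 0.2099, 0.2494]
ee_rot: [0.714, 0.7, -0.0, 0.0]
ft_force: [1.2, -0.5, -0.1]
grip_width: 0.0131
grasp_force: 68.5
clock: 12.4
position: [0.5469, -0.1415, 0.249]
ee_rot: [0.715, 0.699, 0.0, -0.0]
ft_force: [0.3, -0.0, -1.3]
grip_width: 0.0128
grasp_force: 68.5
clock: 13.4
position: [0.5473, -0.1414, 0.2489]
ee_rot: [0.715, 0.7, 0.0, -0.0]
ft_force: [0.5, -0.7, -1.8]
grip_width: 0.013
grasp_force: 68.5
tcp [ 0.5473 -0.1414  0.2489] tx [0.0212 0.9998 0.    ] ty [ 0.9998 -0.0212 -0.    ] f [ 0.4543 -0.6989 -1.7672] w 0.012997156726811822 gf 68.49163770675659 q6 1.2084985677110307 13.4
near_bore [240.7  97.8] 0.8 [ 0.5161 -0.0556  0.038 ] ray [ 0.5483 -0.0656  0.3187] [-0.1214  0.0377 -1.0583]
far_bore [515.5  26.2] 0.7 [ 0.735  -0.0062  0.038 ] ray [ 0.5483 -0.0656  0.3187] [ 0.7495  0.2381 -1.1269]
far_bore [312.  109.2] 0.68 [ 0.5754 -0.0659  0.038 ] ray [ 0.5483 -0.0656  0.3187] [ 0.1011 -0.0011 -1.0478]
slide_base [275.4 107.3] 0.75 [ 0.5442 -0.0635  0.    ] ray [ 0.5483 -0.0656  0.3187] [-0.0133  0.0069 -1.0495]
guide_rod [281.5 290.2] 0.78 [ 0.5475 -0.141   0.196 ] ray [ 0.5483 -0.0656  0.3187] [-0.0055 -0.54   -0.8791]
```

View pics/w5.png

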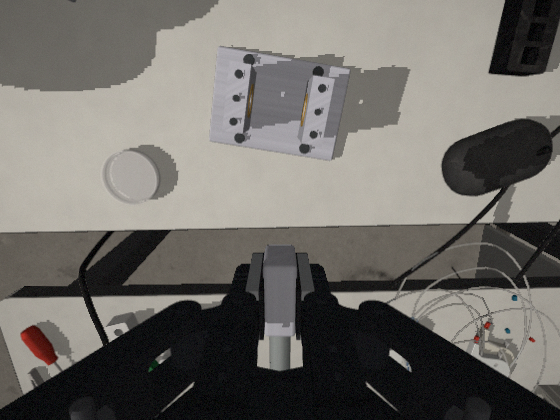

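The view shows the base with block 1 screws at (239,74), (236,98), (233,122) and block 2 screws at (322,88), (318,111), (313,135). The rod is well held at (281,290). I'll compute the axis and zoom in on the bore faces to check for the chamfer.

```bash
python3 - <<'E'
from h import *
np.set_printoptions(precision=4,suppress=True)
c=ctrl.capture('wrist')
a=[at_z(c,p,.066) for p in ((239,74),(236,98),(233,122))];b=[at_z(c,p,.066) for p in ((322,88),(318,111),(313,135))]
ma,mb=np.mean(a,0),np.mean(b,0);print(ma,mb,np.linalg.norm(mb-ma))
d=mb-ma;e=(a[0]-a[2]+b[0]-b[2]);print('axis deg',np.degrees(np.arctan2(d[1],d[0])),'perp',np.degrees(np.arctan2(-e[0],e[1])),np.linalg.norm(e)/2)
for p in ((240.7,97.8),(312,109.2)): print(at_z(c,p,.038))
t=ctrl.capture('top')
print([ (x['point'],at_z(t,x['point'],.038)) for l in('near_bore','far_bore') for x in ctrl.mark_of('top',l)])
im=c['img'];s=cv2.imread('pics/scene0.png')
cv2.imwrite('pics/crop2.png',np.hstack([cv2.resize(im[40:170,200:360],(480,390),interpolation=cv2.INTER_CUBIC),cv2.resize(s[235:290,290:335],(319,390),interpolation=cv2.INTER_CUBIC)]))
E
```

```text
[ 0.5157 -0.0568  0.066 ] [ 0.5769 -0.0677  0.066 ] 0.06216790887214961
axis deg -10.02791887303755 perp -10.740111054338179 0.034549693754452694
[ 0.5161 -0.0555  0.038 ]
[ 0.5754 -0.0658  0.038 ]
[([365.4, 227.1], array([ 0.5134, -0.0555,  0.038 ])), ([303.1, 217.9], array([0.5322, 0.0934, 0.038 ])), ([301.0, 312.8], array([0.3094, 0.0944, 0.038 ])), ([305.2, 290.0], array([0.3622, 0.0854, 0.038 ])), ([301.1, 198.6], array([0.5786, 0.0991, 0.038 ])), ([369.6, 201.1], array([ 0.576 , -0.0652,  0.038 ]))]
```

View pics/crop2.png

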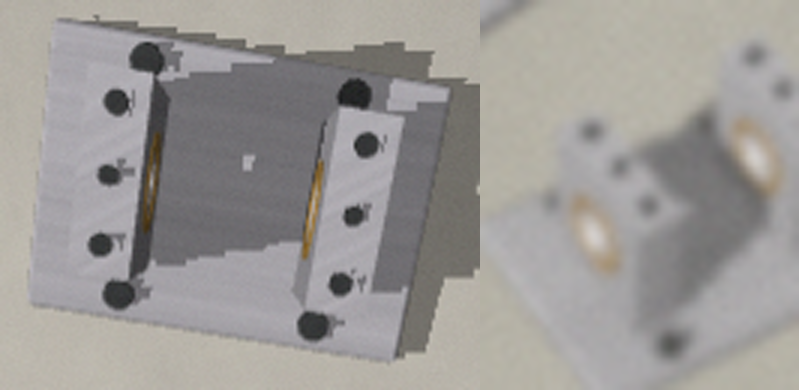

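The bore faces look alike, with a brass rim on both. The networks put near_bore on the lower-x block in all three views, and it is also slightly closer to the drawer unit, which is now open. So entry is from the robot's side, with the axis at −10.4°. I swing to the pre-insert pose, staying high.

```bash
python3 -m creep '[{"delta_pos":[14,-25,0],"angular":[0,0,-0.176],"grip":1},{"delta_pos":[28,-50,0],"angular":[0,0,-0.352],"grip":1},{"delta_pos":[42,-75,5],"angular":[0,0,-0.528],"grip":1},{"delta_pos":[56,-100,10],"angular":[0,0,-0.704],"grip":1},{"delta_pos":[70,-125,20],"angular":[0,0,-0.88],"grip":1},{"delta_pos":[84,-150,30],"angular":[0,0,-1.056],"grip":1},{"delta_pos":[98,-175,40],"angular":[0,0,-1.232],"grip":1},{"delta_pos":[111,-198,49],"angular":[0,0,-1.41],"grip":1}]'
python3 -m creep '[{"delta_pos":[0,0,0],"angular":[0,0,0],"grip":1},{"delta_pos":[0,0,0],"angular":[0,0,0],"grip":1},{"delta_pos":[0,0,15],"angular":[0,0,0],"grip":1},{"delta_pos":[0,0,30],"angular":[0,0,0],"grip":1},{"delta_pos":[0,0,45],"angular":[0,0,0],"grip":1},{"delta_pos":[0,0,55],"angular":[0,0,0],"grip":1},{"delta_pos":[0,0,60],"angular":[0,0,0],"grip":1},{"delta_pos":[0,0,60],"angular":[0,0,0],"grip":1}]'
python3 - <<'E'
from h import *
np.set_printoptions(precision=4,suppress=True)
s=ctrl.observe();T=Ro.from_quat(s['ee_rot']).as_matrix();p=s['position'];print(p,T,s['joint_pos'])
for n in('scene','top'):
    c=ctrl.capture(n);cv2.imwrite(f'pics/{n}6.png',c['img'])
    print(n,'pred tip',proj(c,p+T@[-.142,0,.056]),'grip',proj(c,p+T@[0,0,.056]),'near',proj(c,np.array([.5157,-.0565,.038])))
    for l in('guide_rod','rod_tip','near_bore','far_bore'):
        for x in ctrl.mark_of(n,l): print(l,np.round(x['point'],1),round(x['p'],2),at_z(c,x['point'],p[2]-.056 if 'rod' in l else .038))
E
```

```text
clock: 14.9
position: [0.3508, -0.0258, 0.1997]
ee_rot: [0.088, 0.996, -0.0, 0.0]
ft_force: [-0.8, 0.2, -1.0]
grip_width: 0.0126
grasp_force: 68.5
clock: 15.9
position: [0.3519, -0.0263, 0.1398]
ee_rot: [0.091, 0.996, 0.0, -0.0]
ft_force: [0.4, -0.2, -0.1]
grip_width: 0.0126
grasp_force: 68.5
[ 0.3519 -0.0263  0.1398] [[-0.9835  0.1812 -0.0002]
 [ 0.1812  0.9835  0.0001]
 [ 0.0002  0.     -1.    ]] [-0.2848  0.1893 -0.8929  0.4888  0.     -0.1026]
scene pred tip [299.5495 257.4374] grip [242.097  284.1125] near [308.4987 265.3498]
guide_rod [241.6 285.3] 0.79 [ 0.3492 -0.0281  0.0838]
rod_tip [331.5 255.3] 0.74 [ 0.5489 -0.0938  0.0838]
rod_tip [299.3 258.2] 0.57 [ 0.4897 -0.0533  0.0838]
near_bore [268.8 225.6] 0.96 [0.5232 0.0959 0.038 ]
near_bore [307.8 265.8] 0.9 [ 0.5136 -0.0564  0.038 ]
near_bore [195.8 269.1] 0.58 [0.3127 0.1027 0.038 ]
far_bore [285.7 211.2] 0.8 [0.5852 0.1052 0.038 ]
far_bore [330.3 255.9] 0.78 [ 0.5722 -0.0693  0.038 ]
far_bore [216.6 262. ] 0.71 [0.3613 0.0883 0.038 ]
top pred tip [367.9318 235.9711] grip [356.1758 298.455 ] near [365.8244 226.1627]
rod_tip [364.6 234.2] 0.78 [ 0.4953 -0.0445  0.0838]
near_bore [360.9 225.7] 0.77 [ 0.5165 -0.0448  0.038 ]
near_bore [300.2 220.9] 0.66 [0.5249 0.1002 0.038 ]
near_bore [297.9 312.9] 0.6 [0.3091 0.1016 0.038 ]
far_bore [371.4 200.6] 0.89 [ 0.5773 -0.0695  0.038 ]
far_bore [307.1 288.9] 0.86 [0.3649 0.081  0.038 ]
far_bore [302.4 199.4] 0.68 [0.5767 0.0959 0.038 ]
```

Rod tip and bore positions agree across the cameras. Descend to bore height and creep in.

```bash
python3 -m creep '[{"delta_pos":[0,0,12],"angular":[0,0,0],"grip":1},{"delta_pos":[0,0,25],"angular":[0,0,0],"grip":1},{"delta_pos":[0,0,38],"angular":[0,0,0],"grip":1},{"delta_pos":[0,0,46],"angular":[0,0,0],"grip":1},{"delta_pos":[0,0,46],"angular":[0,0,0],"grip":1},{"delta_pos":[0,0,46],"angular":[0,0,0],"grip":1},{"delta_pos":[0,0,46],"angular":[0,0,0],"grip":1},{"delta_pos":[0,0,46],"angular":[0,0,0],"grip":1}]'
python3 - <<'E'
from h import *
np.set_printoptions(precision=4,suppress=True)
s=ctrl.observe();T=Ro.from_quat(s['ee_rot']).as_matrix();p=s['position'];print(p,s['ft_force'],s['wrist_torque'])
R={'tip':[],'near':[],'far':[]}
for n in('scene','top'):
    c=ctrl.capture(n);cv2.imwrite(f'pics/{n}7.png',c['img'])
    g=p+T@[-.142,0,.056]
    for k,l,w in(('tip','rod_tip',g),('near','near_bore',np.array([.5157,-.0565,.038])),('far','far_bore',np.array([.5767,-.0675,.038]))):
        q=proj(c,w);m=[x for x in ctrl.mark_of(n,l)if np.hypot(*(np.array(x['point'])-q))<8]
        if m:print(n,l,np.round(q,1),np.round(m[0]['point'],1),m[0]['p']);R[k].append(ray(c,m[0]['point']))
for k in R:
    if len(R[k])==2: print(k,tri(R[k]))
E
```

```text
clock: 17.4
position: [0.3519, -0.0263, 0.0941]
ee_rot: [0.091, 0.996, -0.0, 0.0]
ft_force: [-0.6, -0.4, -0.8]
grip_width: 0.0127
grasp_force: 68.5
[ 0.3519 -0.0263  0.0941] [-0.6497 -0.426  -0.8062] [-0.0285  0.0329 -0.0478]
scene rod_tip [299.3 269.6] [300.4 270.9] 0.52
scene near_bore [308.5 265.3] [305.6 263.8] 0.88
scene far_bore [331.2 254.4] [333.4 252.8] 0.63
top rod_tip [363.9 236.2] [359.9 234.4] 0.75
top near_bore [365.8 226.2] [364.1 227.3] 0.7
tip (array([ 0.4977, -0.0466,  0.0218]), [1.8404116931006802, 1.8404116931004546])
near (array([ 0.5122, -0.0513,  0.0419]), [0.6318698975846144, 0.6318698975844733])
```

```bash
python3 -m creep '[{"delta_pos":[-4,0,0],"angular":[0,0,0],"grip":1},{"delta_pos":[-8,0,0],"angular":[0,0,0],"grip":1},{"delta_pos":[-12,0,0],"angular":[0,0,0],"grip":1},{"delta_pos":[-15,0,0],"angular":[0,0,0],"grip":1},{"delta_pos":[-18,0,0],"angular":[0,0,0],"grip":1},{"delta_pos":[-20,0,0],"angular":[0,0,0],"grip":1},{"delta_pos":[-22,0,0],"angular":[0,0,0],"grip":1},{"delta_pos":[-24,0,0],"angular":[0,0,0],"grip":1}]'
python3 m.py - guide_rod@.038
```

```text
clock: 18.8
position: [0.3753, -0.0305, 0.0939]
ee_rot: [0.091, 0.996, 0.0, -0.0]
ft_force: [0.6, -0.9, 0.0]
grip_width: 0.0129
grasp_force: 68.5
tcp [ 0.3753 -0.0305  0.0939] tx [-0.9835  0.1808  0.0001] ty [0.1808 0.9835 0.    ] f [ 0.5872 -0.9492  0.0232] w 0.012864866072512113 gf 68.51597785949707 q6 -0.09614933266139512 18.8
guide_rod [280.4 287.8] 0.8 [ 0.3747 -0.0303  0.038 ] ray [ 0.3    -0.0169  0.1637] [ 0.5238 -0.0936 -0.8818]
```

No contact force with the tip about 8 mm into the block, so it is in the bore. Continue gently.

```bash
python3 -m creep '[{"delta_pos":[-4,0,0],"angular":[0,0,0],"grip":1},{"delta_pos":[-8,0,0],"angular":[0,0,0],"grip":1},{"delta_pos":[-12,0,0],"angular":[0,0,0],"grip":1},{"delta_pos":[-16,0,0],"angular":[0,0,0],"grip":1},{"delta_pos":[-20,0,0],"angular":[0,0,0],"grip":1},{"delta_pos":[-24,0,0],"angular":[0,0,0],"grip":1},{"delta_pos":[-28,0,0],"angular":[0,0,0],"grip":1},{"delta_pos":[-30,0,0],"angular":[0,0,0],"grip":1}]'
python3 - <<'E'
from h import *
s=ctrl.observe();print(s['ft_force'],s['wrist_torque'])
c=ctrl.capture('top');a=c['img'][180:260,330:410];c=ctrl.capture('scene');b=c['img'][225:305,275:355]
cv2.imwrite('pics/crop3.png',np.hstack([cv2.resize(i,(390,390),interpolation=cv2.INTER_CUBIC) for i in(a,b)]))
E
```

```text
clock: 19.9
position: [0.4051, -0.036, 0.0939]
ee_rot: [0.091, 0.996, -0.0, 0.0]
ft_force: [-0.2, 0.6, -0.0]
grip_width: 0.0133
grasp_force: 68.5
[-0.17632576  0.59441404 -0.04843066] [-0.02176604  0.04570469  0.01558336]
```

View pics/crop3.png

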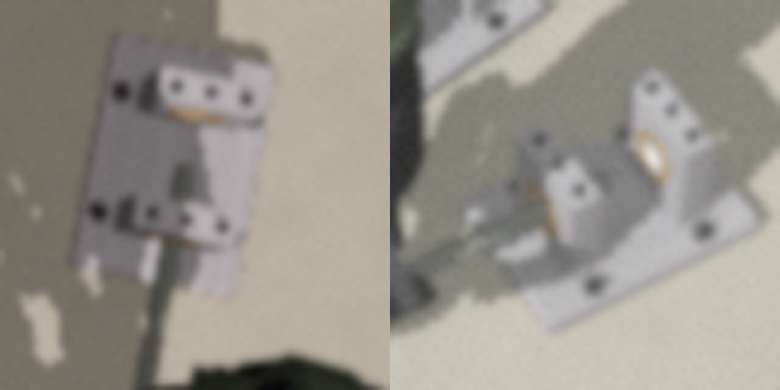

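The rod passes through the near block, its tip showing between the blocks at (183,180) in the left crop, lined up with the far rim at (195,115). Continue slowly.

```bash
python3 -m creep '[{"delta_pos":[-6,0,0],"angular":[0,0,0],"grip":1},{"delta_pos":[-12,0,0],"angular":[0,0,0],"grip":1},{"delta_pos":[-17,0,0],"angular":[0,0,0],"grip":1},{"delta_pos":[-21,0,0],"angular":[0,0,0],"grip":1},{"delta_pos":[-24,0,0],"angular":[0,0,0],"grip":1},{"delta_pos":[-27,0,0],"angular":[0,0,0],"grip":1},{"delta_pos":[-30,0,0],"angular":[0,0,0],"grip":1},{"delta_pos":[-33,0,0],"angular":[0,0,0],"grip":1}]'
```

```text
clock: 21.0
position: [0.4374, -0.042, 0.0939]
ee_rot: [0.091, 0.996, 0.0, -0.0]
ft_force: [-0.7, 0.4, -1.2]
grip_width: 0.0128
grasp_force: 68.5
```

```bash
python3 -m creep '[{"delta_pos":[-4,0,0],"angular":[0,0,0],"grip":1},{"delta_pos":[-8,0,0],"angular":[0,0,0],"grip":1},{"delta_pos":[-13,0,0],"angular":[0,0,0],"grip":1},{"delta_pos":[-18,0,0],"angular":[0,0,0],"grip":1},{"delta_pos":[-23,0,0],"angular":[0,0,0],"grip":1},{"delta_pos":[-28,0,0],"angular":[0,0,0],"grip":1},{"delta_pos":[-32,0,0],"angular":[0,0,0],"grip":1},{"delta_pos":[-34,0,0],"angular":[0,0,0],"grip":1}]'
python3 - <<'E'
from h import *
np.set_printoptions(precision=4,suppress=True)
s=ctrl.observe();T=Ro.from_quat(s['ee_rot']).as_matrix();p=s['position'];g=p+T@[-.142,0,.056]
u=-T[:,0];print(p,s['ft_force'],s['wrist_torque'],'tip',g,'out mm',((g-[.5767,-.0675,.038])@u-.008)*1e3)
for n in('scene','top'):
    c=ctrl.capture(n)
    for l in('rod_tip','far_bore','drawer_handle'):
        for x in ctrl.mark_of(n,l):print(n,l,np.round(x['point'],1),round(x['p'],2),at_z(c,x['point'],.038))
    print(proj(c,g))
c=ctrl.capture('wrist');print([(x['p'],at_z(c,x['point'],.038)) for x in ctrl.mark_of('wrist','guide_rod')])
E
```

```text
clock: 22.0
position: [0.4709, -0.0482, 0.0939]
ee_rot: [0.091, 0.996, -0.0, 0.0]
ft_force: [0.6, -0.8, -1.3]
grip_width: 0.0128
grasp_force: 68.5
[ 0.4709 -0.0482  0.0939] [ 0.5897 -0.8276 -1.2956] [0.0192 0.062  0.0009] tip [ 0.6106 -0.0738  0.0379] out mm 26.49075113393521
scene rod_tip [342.7 251. ] 0.53 [ 0.6041 -0.0778  0.038 ]
scene rod_tip [289.4 274.8] 0.4 [ 0.4654 -0.0481  0.038 ]
scene far_bore [334.2 255.9] 0.79 [ 0.579  -0.0752  0.038 ]
scene far_bore [221.1 262.3] 0.66 [0.3687 0.0808 0.038 ]
scene drawer_handle [168.6 185.9] 0.74 [0.4097 0.3769 0.038 ]
[343.4695 248.5944]
top rod_tip [372.6 185.1] 0.63 [ 0.6149 -0.0722  0.038 ]
top far_bore [302.2 198.6] 0.92 [0.5786 0.0964 0.038 ]
top far_bore [310.3 287.6] 0.64 [0.3681 0.0735 0.038 ]
top far_bore [368.8 201.6] 0.57 [ 0.5748 -0.0633  0.038 ]
top drawer_handle [187.2 270.7] 0.96 [0.4015 0.3649 0.038 ]
[373.2613 186.8745]
[(0.6, array([ 0.4707, -0.0472,  0.038 ]))]
```

Both fixed cameras see the tip beyond the far block, about 26 mm out. Forces are near zero and the grip holds.

```bash
python3 -c "
from bench import ctrl;print(ctrl.hand_in())"
```

```text
the job is handed in; nothing more can be done
None
```

The job is handed in, result not shown: drawer about 150 mm open, rod through both bearing blocks of the rightmost base with its tip about 26 mm out of the far block, still gripped; the entry side rests on the networks' near_bore label, as the two blocks were about equally far from the drawer unit and no chamfer showed.

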